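# Lock the roasting spit down and hold the jog dial in its third position

## Task

Swing the keeper bar on the spit stand fully shut across the spit, until it snaps into its catch. Only then press the wing of the spring-return dial on the grey jog box clockwise, past its first two clicks to the third position (the three-dot mark), and hold it there against its spring: the program finishes while the gripper is still holding the dial at the third position. Leave the spit lying in its cradles and do not disturb the dishes, bottle, jar, pot and spoon around.

Things in the scene. Friction and masses are not known exactly. Their poses are not given: they have to be found in the camera images.
- stand: Spit stand, fixed; dark steel base 150 (x) x 360 (y) x 12 mm, two slotted steel cradles at y -110 and +110 (93 mm high), grey motor housing 100 x 70 x 130 mm high at y 130 to 200. Origin on the table midway between the cradles; y runs along the spit from handle to motor. Stands left or right of the middle, turned up to 0.3 rad, the jog box on the other side.
- keeper (a joint): Angle of the keeper, an aluminium bar 18 mm wide on a vertical hinge, moving level 97 to 105 mm up. 0 = shut against its catch, pointing along the stand's -x across the spit; grows as it opens, clockwise from above (1.57: along stand +y; stop 1.65). Starts at 0.8 to 1.5; stays where left. A detent resists from 0.16 to 0.07 rad (about 3 N at the knob); below 0.05 it pulls the bar shut and keeps it.
- keeper_hinge (a point): Point on the keeper's vertical hinge axis at the bar's mid height (101 mm): in the stand's frame at x +50, y -110 mm. Its hinge pin and hub reach 113 mm high.
- keeper_knob (a point): Middle of the black upright knob on the keeper bar's free end: cylinder 18 mm diameter, 32 mm tall, from 105 mm (bar's top) to 137 mm above the table; this point is at 121 mm, 126 mm from the hinge axis. The catch's stop, 106 mm high, stands 30 mm nearer the hinge.
- spit: Loose 0.4 kg steel spit, 10 mm square shaft lying along the stand's y in the two cradle slots (14 mm wide, open on top), two forks 62 mm wide between the cradles and a dark wooden handle 24 mm thick beyond the -y cradle. Shaft's top is 90 mm up, handle's 97 mm. Origin on the shaft's underside, midway between the cradles, 80 mm above the table when in place.
- jog_box: Grey jog box, fixed: 160 x 160 x 66 mm high on a 170 x 170 mm foot plate; origin on the table under its centre, where the dial's axis is. On its top, 70 mm from the centre, groups of one, two and three small light dots mark the three positions. Turned by up to 0.4 rad.
- dial (a joint): Angle of the spring-return dial on a vertical axis: 0 at rest, grows clockwise seen from above. Positions at 0.4 (one dot), 0.8 (two dots), 1.2 (three dots), end stop at 1.3; a nub before each (at 0.2, 0.6, 1.0) is felt as a click. Pushed 50 mm from the axis it needs 4 N at first, 6 and 8 N over the first two nubs, 10 N over the last, 6 to 10 N to stay at the third. Let go, it runs back to 0.
- dial_axis (a point): Point on the dial's vertical axis, 95 mm above the table, at the middle height of the wing. The hub is a 34 mm diameter black cylinder up to 112 mm high, on a 72 mm diameter disc (68 to 78 mm high).
- wing_tip (a point): Middle of the outer end of the dial's black wing, 62 mm from the axis, 95 mm up. The wing is an upright radial plate 10 mm thick from the hub to 62 mm out, 78 to 112 mm above the table, a light line on its top. At rest it points to azimuth pi + 0.6 rad in the jog box's frame (-x, a little -y), at the third position to pi - 0.6 (-x, a little +y).
- dish_small: Loose small terracotta bowl, 110 mm across, 45 mm high, behind the stand (+x of it); origin under its centre.
- oil_bottle: Loose amber bottle, 60 mm diameter, 170 mm high, behind the jog box; origin under its centre.
- spoon: Loose wooden spoon, 200 mm long, lying crosswise before the jog box (-x of it); origin under its middle.
- salt_jar: Loose glass jar, 72 mm diameter, 90 mm high, farther back near the middle; origin under its centre.
- dish_large: Loose terracotta bowl, 170 mm across, 50 mm high, back right; origin under its centre.
- pot: Loose steel pot, 120 mm across, 110 mm high, back left; origin under its centre.

How it is judged:
On the way, in this order (a step that is already met when the one before it is completed fails the run):
1. the keeper bar is fully shut in its detent (value of joint keeper below 0.04 rad), for 0.2 s.
2. the dial is held at its third position (value of joint keeper below 0.04 rad and value of joint dial above 1.1 rad and contact force between the fingers and jog_box above 2 N), for 0.3 s.
At the end, for the whole second after the job is handed in: Keeper shut (under 0.04 rad); the dial stays at its third position (over 1.1 rad) with the fingers pressing on it with more than 2 N; the spit lies in its cradles (origin within 15 mm of the stand's, within 6 mm of its resting height, along the cradles within 0.08 rad) (all of step 2 and z of spit in the frame of stand between 0.074 and 0.086 m and horizontal distance between spit and stand below 0.015 m and angle between the y axis of spit and the y axis of stand, either way round below 0.08 rad); the arm keeps its last pose, push and grip.
It fails at once if the dial is turned before the keeper bar is shut (value of joint dial above 0.3 rad and value of joint keeper above 0.06 rad).
It fails at once if the spit is knocked out of place (distance of spit from where it was at the start of the episode above 0.025 m).
It fails at once if a bystander is disturbed (distance of any of dish_small, oil_bottle, spoon, salt_jar, dish_large, pot from where it was at the start of the episode above 0.03 m).
It also fails if it takes over 59 s, if anything falls off the work surface, if the arm or the gripper's body presses on something with over 40 N, if the wrist force passes 120 N, or if a joint passes its speed limit or range.

## Robot

A 7-joint arm with a two-finger parallel gripper is mounted at the origin on the work surface. World frame = base frame: x ahead of the robot, y to its left, z up, the work surface at z = 0. Lengths are in m, angles in rad, forces in N, time in s.
With the tool pointing down it reaches from about 0.425 to 0.875 m from the base axis. Payload 9.9 kg.
Tool frame: the origin (TCP) lies at the very end of the fingers, on their centre line; the grasp point (between the pads) lies 19 mm behind it; z points along the fingers, y is the direction in which the jaws open and shut (so a half turn about z gives the same grasp; the last joint's range is limited). The gripper opens to 85 mm and grips with 20 to 120 N. Pads are 22 mm wide; open, the fingers measure 114 mm over their backs; the gripper's body (76 mm by 85 mm) begins 54 mm behind the grasp point. The pads swing forward as they close: fully open they stand 13 mm farther back than shut.
Start: joints at [-1.382, 0.576, 0.025, 1.437, -0.015, 1.129, -0.057], TCP at [0.182, 0.65, 0.231] pointing down, gripper open.
Joint ranges: [-2.76, 2.76], [-0.34, 2.15], [-1.52, 1.57], [0.19, 2.46], [-1.09, 4.23], [0.17, 1.99], [-2.82, 2.82]. Speed limits (rad/s): [2.22, 2.22, 3.01, 3.01, 3.14, 3.14, 3.14].

## Interface

Orientations are given as a unit quaternion [w, x, y, z].
In Python, from bench import bot gives the robot as it stands. Calls block until the motion is done:
- bot.move_ptp(position, orientation): joint-space move of the TCP to a pose.
- bot.movel(position, ori=None, speed=0.15): straight line of the TCP; ori=None keeps the orientation; speed is the mean speed in m/s.
- bot.movej(angles): joint-space move.
- bot.command_gripper(opening, effort=None): finger opening in m; effort is the grip in N (None keeps the last); returns when the fingers have stopped.
- bot.wait(seconds).
- bot.solve_ik(position, orientation): joint angles nearest the present ones, or None.
- bot.state(): the state.
- bot.read_camera(name): name is "scene" or "top" or "wrist"; returns a dict with "frame" (420x560x3 uint8, red, green, blue), "fx", "fy", "cx", "cy" (pixels), "k1" (the pictures are not rectified: a ray, as slopes to the right and down, at radius r is drawn at 1 + k1 r^2 times it, then the intrinsics apply), "eye" and "rotation" of the camera in the world. Camera axes: x right, y up, looking along -z (the intrinsics and any distortion apply to the point x, -y, -z); pixel columns grow to the right and rows downward; lengths in m; the calibration is good to about 2 mm. A picture is of the moment at which its call begins. There is no depth.
A pose or a line that the arm cannot do raises bot.IKError and nothing moves.
- bot.sign_off(): hands the job in, once; it reports no verdict.
Trained networks look in the newest picture that a camera, given by its name, has taken for a name from the list of things; names that differ only in an ending like _2 or _b are one class to them, and where a whole thing is asked for, a point or a joint stands for the part that bears it (a point fixed in the world has none). Each returns a list of dicts, best first, with "score" (0 to 1); they miss things now and then, are a little off and sometimes report something else, mostly with a low value. They report only what shows in the picture. A call takes as long as a camera call.
- bot.silhouettes(query, camera): "pixels" (420x560 bool, what is visible of it) and "bbox" ([left, top, right, bottom] in pixels, round what is visible of it).
- bot.spot_point(query, camera): "point" ([column, row] in pixels: a listed point, or the origin of a listed thing).
The state is a dict: "time_s": time; "q": joint angles; "qvel": joint speeds; "joint_torque": joint torques, N m; "eef_pos": TCP position; "eef_rot": TCP orientation; "contact_force": force on the tool from outside, world axes, zero at the start; "wrist_torque": the same for the moment, N m; "grip_width": finger opening in m.
Only numpy, scipy, OpenCV 4.12 (cv2) and the standard library are available. Lean on these libraries where they do the work, as an engineer would, in place of code of your own. Each camera call takes 0.05 s, during which the arm holds its last target. There are 200 camera calls.

## Working session

There is one attempt and no reset: what is moved stays moved. The work goes in short steps, each a Python script; the robot and the scene stay as the last script left them, time stands still between calls to the robot, and variables do not carry over. Pictures are saved under pics/ and viewed, about 8 in all and at most 12, crops included, and the job is handed in when it is done.

```bash
mkdir -p pics; ls
cat > h.py <<'E'
import numpy as np, cv2
from bench import bot
def ray(c,px):
    u=(np.array(px,float)-[c["cx"],c["cy"]])/[c["fx"],c["fy"]]
    s=u.copy()
    for _ in range(30): s=u/(1+c["k1"]*(s@s))
    d=np.array(c["rotation"]).reshape(3,3)@np.array([s[0],-s[1],-1.])
    return np.array(c["eye"]),d
def onz(c,px,z):
    e,d=ray(c,px); return e+d*(z-e[2])/d[2]
def proj(c,p):
    q=np.array(c["rotation"]).reshape(3,3).T@(np.array(p)-c["eye"])
    s=np.array([q[0],-q[1]])/-q[2]; s=s*(1+c["k1"]*(s@s))
    return s*[c["fx"],c["fy"]]+[c["cx"],c["cy"]]
def save(c,n): cv2.imwrite("pics/"+n,cv2.cvtColor(c["frame"],cv2.COLOR_RGB2BGR))
E
python3 - <<'E'
from h import *
Z=dict(stand=0,keeper_hinge=.101,keeper_knob=.121,spit=.08,jog_box=0,dial_axis=.095,wing_tip=.095,dish_small=0,oil_bottle=0,spoon=0,salt_jar=0,dish_large=0,pot=0)
for n in("top","scene"):
    c=bot.read_camera(n); save(c,n+"0.png"); print(n,c["eye"],c["k1"])
    for q,z in Z.items():
        for r in bot.spot_point(q,n)[:2]: print(q,round(r["score"],2),np.round(r["point"]),onz(c,r["point"],z).round(3))
s=bot.state(); print(s["time_s"],s["eef_rot"],s["eef_pos"])
E
```

```text
pics
top [ 0.51195504 -0.02965659  1.1359239 ] -0.0499810889181413Traceback (most recent call last):
  File "<stdin>", line 6, in <module>
  File "h.py", line 10, in onz
    e,d=ray(c,px); return e+d*(z-e[2])/d[2]
        ~~~^^^^^^
  File "h.py", line 7, in ray
    d=np.array(c["rotation"]).reshape(3,3)@np.array([s[0],-s[1],-1.])
      ~~~~~~~~~~~~~~~~~~~~~~~~~~~~~~~^^^^^
ValueError: cannot reshape array of size 4 into shape (3,3)
```

Rotation is a quaternion (w,x,y,z).

```bash
sed -i 's/np.array(c\["rotation"\]).reshape(3,3)/rot(c["rotation"])/' h.py
cat >> h.py <<'E'
from scipy.spatial.transform import Rotation as R
def rot(q): return R.from_quat(np.array(q)[[1,2,3,0]]).as_matrix()
E
python3 - <<'E'
from h import *
Z=dict(stand=0,keeper_hinge=.101,keeper_knob=.121,spit=.08,jog_box=0,dial_axis=.095,wing_tip=.095,dish_small=0,oil_bottle=0,spoon=0,salt_jar=0,dish_large=0,pot=0)
for n in("top","scene"):
    c=bot.read_camera(n); save(c,n+"0.png"); print(n,c["eye"],c["k1"])
    for q,z in Z.items():
        for r in bot.spot_point(q,n)[:2]: print(q,round(r["score"],2),np.round(r["point"]),onz(c,r["point"],z).round(3))
s=bot.state(); print(s["time_s"],s["eef_rot"],s["eef_pos"])
E
```

```text
top [ 0.51195504 -0.02965659  1.1359239 ] -0.0499810889181413
stand 0.7 [344. 256.] [ 0.534 -0.223  0.   ]
keeper_hinge 0.89 [397. 237.] [ 0.576 -0.324  0.101]
keeper_knob 0.64 [162. 312.] [0.399 0.195 0.121]
keeper_knob 0.55 [355. 270.] [ 0.502 -0.226  0.121]
spit 0.81 [348. 258.] [ 0.528 -0.218  0.08 ]
jog_box 0.76 [172. 243.] [0.557 0.205 0.   ]
jog_box 0.26 [166. 239.] [0.566 0.22  0.   ]
dial_axis 0.89 [164. 238.] [0.564 0.204 0.095]
wing_tip 0.93 [176. 267.] [0.498 0.175 0.095]
dish_small 0.96 [343. 193.] [ 0.691 -0.218  0.   ]
oil_bottle 0.57 [164. 182.] [0.708 0.232 0.   ]
oil_bottle 0.47 [111. 185.] [0.699 0.366 0.   ]
spoon 0.78 [162. 309.] [0.394 0.223 0.   ]
salt_jar 0.8 [270. 154.] [ 0.787 -0.034  0.   ]
dish_large 0.97 [437. 217.] [ 0.636 -0.455  0.   ]
pot 0.66 [113. 184.] [0.7  0.36 0.  ]
pot 0.5 [177. 267.] [0.498 0.191 0.   ]
scene [ 1.28425393 -0.48419997  1.08561071] -0.10375521769109979
stand 0.89 [228. 240.] [ 0.537 -0.217  0.   ]
keeper_hinge 0.86 [196. 249.] [ 0.585 -0.326  0.101]
keeper_knob 0.65 [213. 211.] [ 0.511 -0.233  0.121]
spit 0.78 [225. 224.] [ 0.54  -0.217  0.08 ]
jog_box 0.62 [345. 185.] [0.561 0.202 0.   ]
jog_box 0.46 [412. 187.] [0.688 0.375 0.   ]
dial_axis 0.95 [350. 160.] [0.551 0.217 0.095]
wing_tip 0.92 [328. 157.] [0.501 0.172 0.095]
dish_small 0.88 [253. 276.] [ 0.682 -0.217  0.   ]
oil_bottle 0.98 [385. 208.] [0.705 0.243 0.   ]
spoon 0.5 [320. 154.] [0.399 0.218 0.   ]
salt_jar 0.98 [330. 270.] [ 0.787 -0.03   0.   ]
dish_large 0.61 [167. 305.] [ 0.632 -0.455  0.   ]
pot 0.59 [413. 189.] [0.696 0.374 0.   ]
pot 0.31 [382. 212.] [0.713 0.224 0.   ]
1.5 [-5.85705267e-06  1.36012636e-01  9.90707102e-01 -8.61433517e-06] [0.18187135 0.65003127 0.23129667]
```

View pics/top0.png

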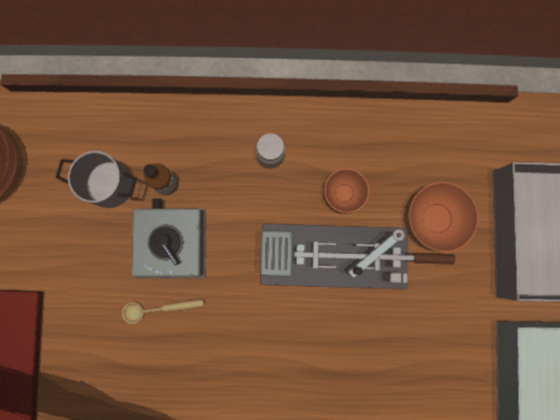

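View pics/scene0.png

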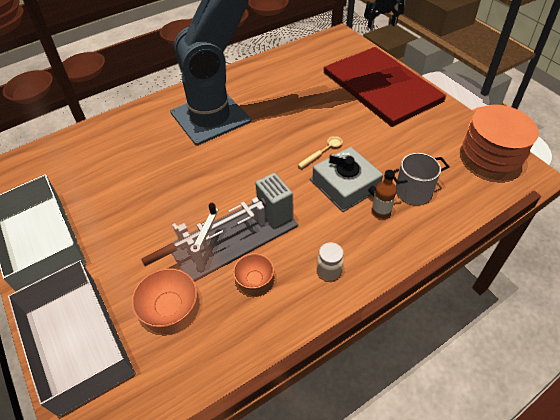

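Both views agree: the keeper is about 0.9 rad open, with the stand on the right and the jog box on the left. In the top view the knob is near (355,270) and the wing tip near (176,267). The top-view knob hit at (162,312) is really the spoon. Next I'll refine with wrist pictures on the way over.

```bash
cat >> h.py <<'E'
def ori(a): # tool down, tool x at azimuth a
    q=R.from_matrix(np.array([[np.cos(a),np.sin(a),0],[np.sin(a),-np.cos(a),0],[0,0,-1.]])).as_quat(); return [float(q[3]),*map(float,q[:3])]
E
python3 - <<'E'
from h import *
def obs(n,Z):
    c=bot.read_camera(n)
    for q,z in Z.items():
        for r in bot.spot_point(q,n)[:1]: print(n,q,round(r["score"],2),np.round(r["point"]),onz(c,r["point"],z).round(4))
    return c
bot.move_ptp([.47,.15,.33],ori(1.9))
c=obs("wrist",dict(dial_axis=.095,wing_tip=.095)); a=c["frame"]; print(c["eye"])
bot.move_ptp([.47,-.22,.33],ori(1.13)); bot.command_gripper(0.0,40)
c=obs("wrist",dict(keeper_hinge=.101,keeper_knob=.121,spit=.08,stand=0)); b=c["frame"]; print(c["eye"])
cv2.imwrite("pics/w.png",cv2.resize(np.hstack([a,b])[:,:,::-1],(800,300)))
s=bot.state(); print(s["time_s"],s["eef_pos"],s["contact_force"],s["grip_width"])
E
```

```text
wrist dial_axis 0.56 [364. 157.] [0.5563 0.2073 0.095 ]
wrist wing_tip 0.82 [310. 172.] [0.5007 0.1694 0.095 ]
[0.44625673 0.21916604 0.47173127]
wrist keeper_hinge 0.69 [399. 215.] [ 0.5839 -0.3259  0.101 ]
wrist keeper_knob 0.84 [310. 178.] [ 0.5011 -0.2313  0.121 ]
wrist spit 0.86 [325. 153.] [ 0.531  -0.2186  0.08  ]
wrist stand 0.65 [320. 144.] [ 0.5363 -0.2171  0.    ]
[ 0.49999094 -0.15514591  0.47205901]
6.15 [ 0.46998404 -0.22004653  0.3299965 ] [-0.49690171  0.46230742 -0.6456349 ] -7.623782439714389e-05
```

View pics/w.png

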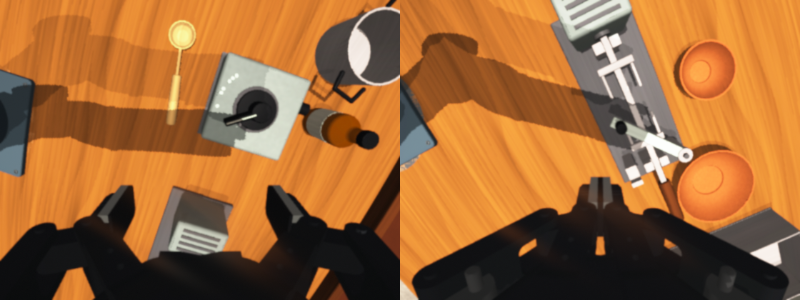

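The wrist views agree with the others. On the left, the wing points to about (240,118) from the hub at (255,108); on the right, the knob is at (621,127) and the hinge at (686,155). I'll push the knob along its arc now, starting from the opening side.

```bash
cat > shut.py <<'E'
from h import *
H=np.array([.583,-.3255]); r=.126; z=.115
def pose(a,d): 
    p=H+r*np.array([-np.cos(a),np.sin(a)])+d*np.array([np.sin(a),np.cos(a)]); return [*p,z],ori(np.pi/2-a)
p,o=pose(.865,.045)
bot.move_ptp([p[0],p[1],.2],o); bot.movel(p,speed=.1)
f0=np.array(bot.state()["contact_force"]); print("f0",f0.round(1))
a=.865; 
while a>-.14:
    a-=.06 if a>.24 else .02
    p,o=pose(a,.02); bot.movel(p,o,speed=.08)
    s=bot.state(); f=np.array(s["contact_force"])-f0; ft=f[:2]@[np.sin(a),np.cos(a)]
    print(round(a,3),"t",round(s["time_s"],2),"ft",round(ft,2),"f",f.round(1))
    if ft>(9 if a<.1 else 14) or np.abs(f).max()>20: break
E
python3 shut.py
```

```text
f0 [ 0.1 -0.1  0.9]
0.805 t 8.35 ft 0.11 f [-0.7  0.9 -0.5]
0.745 t 8.6 ft -0.39 f [-0.9  0.3 -1.7]
0.685 t 8.85 ft -0.06 f [ 0.4 -0.4 -0.7]
0.625 t 9.1 ft 0.76 f [ 0.   0.9 -0.7]
0.565 t 9.35 ft -0.22 f [-1.   0.3 -0.8]
0.505 t 9.6 ft 0.61 f [ 0.1  0.7 -0.2]
0.445 t 9.85 ft -0.23 f [-0.3 -0.1 -0.9]
0.385 t 10.1 ft -0.31 f [ 0.4 -0.5 -1.1]
0.325 t 10.35 ft -0.2 f [-0.5 -0.  -0.9]
0.265 t 10.6 ft 0.22 f [ 1.4 -0.2 -0.9]
0.205 t 10.85 ft -0.52 f [-0.8 -0.4 -0.4]
0.185 t 11.1 ft -0.34 f [ 0.2 -0.4 -1. ]
0.165 t 11.35 ft 0.69 f [-0.2  0.7 -1.2]
0.145 t 11.6 ft 0.65 f [ 1.   0.5 -0.8]
0.125 t 11.85 ft 0.97 f [ 0.3  0.9 -0.4]
0.105 t 12.1 ft 0.54 f [ 0.3  0.5 -0.1]
0.085 t 12.35 ft -0.41 f [-0.2 -0.4 -1.3]
0.065 t 12.6 ft 0.32 f [-0.5  0.3 -1. ]
0.045 t 12.85 ft 0.35 f [-0.5  0.4 -0.8]
0.025 t 13.1 ft -0.2 f [-0.2 -0.2 -0.7]
0.005 t 13.35 ft 0.34 f [-0.4  0.3 -1.1]
-0.015 t 13.6 ft 5.4 f [1.1 5.4 0.8]
-0.035 t 13.85 ft 12.65 f [ 1.5 12.7  6.8]
```

Run:
```python
from h import *
fr=[]
for n in("top","scene"):
    c=bot.read_camera(n); f=c["frame"]
    for q,z in dict(keeper_hinge=.101,keeper_knob=.121,spit=.08).items():
        for r in bot.spot_point(q,n)[:2]: print(n,q,round(r["score"],2),np.round(r["point"]),onz(c,r["point"],z).round(4))
    x,y=(310,200) if n=="top" else (150,170)
    fr.append(cv2.resize(f[y:y+105,x:x+105],(400,400),interpolation=cv2.INTER_CUBIC))
cv2.imwrite("pics/k1.png",np.hstack(fr)[:,:,::-1])
s=bot.state(); print(s["time_s"],s["eef_pos"],s["contact_force"])
```

```text
top keeper_hinge 0.58 [397. 237.] [ 0.577  -0.3256  0.101 ]
top keeper_knob 0.57 [164. 238.] [0.5616 0.1993 0.121 ]
top spit 0.7 [342. 193.] [ 0.6792 -0.203   0.08  ]
top spit 0.65 [349. 259.] [ 0.5254 -0.2199  0.08  ]
scene keeper_hinge 0.93 [194. 248.] [ 0.5789 -0.3286  0.101 ]
scene keeper_knob 0.76 [174. 214.] [ 0.4607 -0.326   0.121 ]
scene spit 0.59 [222. 224.] [ 0.5349 -0.2234  0.08  ]
scene spit 0.2 [197. 253.] [ 0.5828 -0.3259  0.08  ]
14.25 [ 0.45659856 -0.30616261  0.11472558] [ 0.23594159 12.33290408  6.49322133]
```

View pics/k1.png

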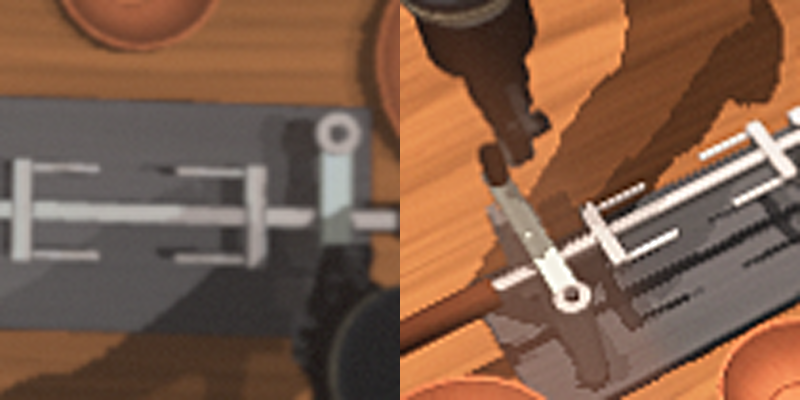

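The bar now lies square across the spit: in the left crop it runs from the hinge at (338,133) straight down past the shaft. The 12 N rise I felt is well above the 3 N detent, so it fits the catch stop. I'll back off, confirm the bar stayed shut, then approach the dial without touching it.

```bash
cat >> h.py <<'E'
A=np.array([.557,.209]); W0=np.pi+.572
def dpose(th,d,r=.05):
    w=W0-th; u=np.array([np.cos(w),np.sin(w)]); k=np.array([np.sin(w),-np.cos(w)])
    return [*(A+r*u-d*k),.086],ori(w-np.pi/2),k
E
python3 - <<'E'
from h import *
p=np.array(bot.state()["eef_pos"])
bot.movel([p[0],p[1]+.04,p[2]],speed=.1); bot.movel([p[0],p[1]+.04,.25],speed=.2)
q,o,k=dpose(0,.04); q[2]=.22
bot.move_ptp(q,o)
for n in("top","scene"):
    c=bot.read_camera(n)
    for nm,z in dict(keeper_hinge=.101,keeper_knob=.121,spit=.08,stand=0).items():
        for r in bot.spot_point(nm,n)[:1]: print(n,nm,round(r["score"],2),np.round(r["point"]),onz(c,r["point"],z).round(4))
    if n=="top": a=cv2.resize(c["frame"][200:305,310:415],(400,400),interpolation=cv2.INTER_CUBIC)
    else: b=cv2.resize(c["frame"][170:275,150:255],(400,400),interpolation=cv2.INTER_CUBIC)
cv2.imwrite("pics/k2.png",np.hstack([a,b])[:,:,::-1])
print(bot.state()["time_s"])
E
```

```text
top keeper_hinge 0.63 [396. 237.] [ 0.5774 -0.3233  0.101 ]
top keeper_knob 0.93 [398. 289.] [ 0.4621 -0.3213  0.121 ]
top spit 0.89 [350. 257.] [ 0.5298 -0.222   0.08  ]
top stand 0.88 [343. 256.] [ 0.5347 -0.2187  0.    ]
scene keeper_hinge 0.88 [196. 252.] [ 0.5948 -0.3294  0.101 ]
scene keeper_knob 0.67 [196. 254.] [ 0.6156 -0.335   0.121 ]
scene spit 0.68 [223. 224.] [ 0.5375 -0.2201  0.08  ]
scene stand 0.91 [226. 241.] [ 0.5389 -0.2228  0.    ]
17.725
```

View pics/k2.png

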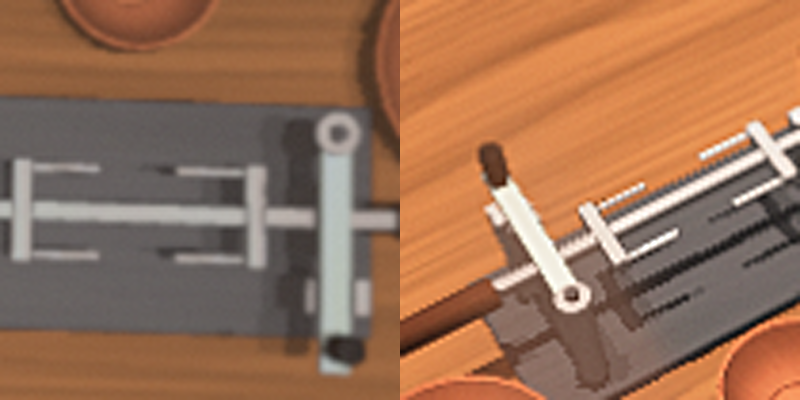

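After the retreat the bar stays square across the spit and seated in its catch (catch blocks at (310,297) and (363,297), knob at (345,348)). The scene-view knob hit at (196,254) is wrong because it lies on the hinge. The shut knob y of about -0.326 matches the stand geometry, which gives -0.327. Next is the dial.

```bash
cat > dial.py <<'E'
from h import *
q,o,k=dpose(0,.04); bot.movel(q,o,speed=.12)
f0=np.array(bot.state()["contact_force"]); print("f0",f0.round(1))
th=-.15
while th<1.5:
    th+=.05; q,o,k=dpose(th,.016); bot.movel(q,o,speed=.06)
    s=bot.state(); f=np.array(s["contact_force"])-f0; ft=-f[:2]@k[:2]
    e=np.array(s["eef_pos"])[:2]+.016*k-A; ta=(W0-np.arctan2(e[1],e[0]))%(2*np.pi); ta-=2*np.pi*(ta>4)
    print(f"{th:.2f} act {ta:.3f} t {s['time_s']:.2f} ft {ft:.1f} fz {f[2]:.1f} fr {f[:2]@[k[1],-k[0]]:.1f}")
    if ft>17 or (th>1.22 and ft>13) or np.abs(f).max()>25: break
E
python3 dial.py
```

```text
f0 [-0.4  0.1  0.1]
-0.10 act -0.091 t 19.46 ft -0.3 fz 0.0 fr 1.0
-0.05 act -0.068 t 19.71 ft 4.7 fz 0.9 fr 0.3
0.00 act -0.027 t 19.96 ft 6.2 fz 0.6 fr 1.3
0.05 act 0.018 t 20.21 ft 7.0 fz 1.5 fr 1.2
0.10 act 0.074 t 20.46 ft 5.8 fz -0.2 fr 1.9
0.15 act 0.129 t 20.71 ft 5.4 fz 0.3 fr -0.2
0.20 act 0.186 t 20.96 ft 5.3 fz 0.7 fr 1.2
0.25 act 0.247 t 21.21 ft 3.4 fz 0.8 fr 1.1
0.30 act 0.288 t 21.46 ft 6.0 fz -0.2 fr 2.3
0.35 act 0.329 t 21.71 ft 7.3 fz 0.7 fr 2.5
0.40 act 0.368 t 21.96 ft 8.7 fz -0.5 fr 3.4
0.45 act 0.416 t 22.21 ft 8.4 fz -0.5 fr 3.9
0.50 act 0.471 t 22.46 ft 7.5 fz -0.8 fr 3.5
0.55 act 0.524 t 22.71 ft 6.2 fz -1.1 fr 3.4
0.60 act 0.579 t 22.96 ft 6.8 fz 1.8 fr 3.4
0.65 act 0.632 t 23.21 ft 5.7 fz 1.0 fr 2.5
0.70 act 0.674 t 23.46 ft 7.4 fz 0.5 fr 2.9
0.75 act 0.716 t 23.71 ft 7.3 fz 1.5 fr 3.2
0.80 act 0.760 t 23.96 ft 8.7 fz 2.0 fr 4.2
0.85 act 0.801 t 24.21 ft 11.1 fz 2.4 fr 4.1
0.90 act 0.855 t 24.46 ft 9.9 fz 1.0 fr 5.6
0.95 act 0.908 t 24.71 ft 8.3 fz 1.9 fr 4.9
1.00 act 0.961 t 24.96 ft 7.4 fz 0.1 fr 4.6
1.05 act 1.013 t 25.21 ft 7.3 fz 2.2 fr 3.4
1.10 act 1.061 t 25.46 ft 6.3 fz -0.7 fr 4.7
1.15 act 1.100 t 25.71 ft 9.2 fz 1.5 fr 3.0
1.20 act 1.147 t 25.96 ft 9.0 fz 2.3 fr 3.7
1.25 act 1.195 t 26.21 ft 10.2 fz 2.8 fr 2.8
1.30 act 1.207 t 26.46 ft 14.9 fz 6.6 fr 4.3
```

The three force peaks (7.0, 8.7 and 11.1 N) match the nubs at 0.2, 0.6 and 1.0, offset by about 0.15–0.2 rad. The final jump to 15 N is the 1.3 end stop, so the dial is past the third position. I'll check that visually while holding.

Run:
```python
from h import *
bot.wait(.5)
fr=[]
for n,x,y in(("top",110,190),("scene",290,110)):
    c=bot.read_camera(n)
    for nm,z in dict(dial_axis=.095,wing_tip=.095,keeper_hinge=.101,keeper_knob=.121,spit=.08,stand=0,spoon=0,oil_bottle=0).items():
        for r in bot.spot_point(nm,n)[:1]: print(n,nm,round(r["score"],2),np.round(r["point"]),onz(c,r["point"],z).round(4))
    fr.append(cv2.resize(c["frame"][y:y+105,x:x+105],(400,400),interpolation=cv2.INTER_CUBIC))
cv2.imwrite("pics/d1.png",np.hstack(fr)[:,:,::-1])
s=bot.state(); print(s["time_s"],s["eef_pos"],s["contact_force"])
```

```text
top dial_axis 0.82 [162. 238.] [0.5619 0.2077 0.095 ]
top keeper_hinge 0.96 [395. 235.] [ 0.5823 -0.3199  0.101 ]
top keeper_knob 0.57 [400. 291.] [ 0.4565 -0.3246  0.121 ]
top spit 0.78 [347. 260.] [ 0.5242 -0.2144  0.08  ]
top stand 0.83 [346. 256.] [ 0.5337 -0.2263  0.    ]
top oil_bottle 0.9 [163. 182.] [0.7093 0.2343 0.    ]
scene dial_axis 0.86 [349. 168.] [0.5731 0.1948 0.095 ]
scene wing_tip 0.65 [349. 149.] [0.5117 0.2468 0.095 ]
scene keeper_hinge 0.58 [195. 251.] [ 0.5915 -0.3304  0.101 ]
scene keeper_knob 0.83 [173. 214.] [ 0.4593 -0.3287  0.121 ]
scene spit 0.97 [222. 222.] [ 0.5288 -0.2186  0.08  ]
scene stand 0.93 [229. 238.] [ 0.5325 -0.2111  0.    ]
scene spoon 0.51 [322. 154.] [0.4044 0.2231 0.    ]
scene oil_bottle 0.89 [379. 210.] [0.6996 0.2251 0.    ]
27.8583 [0.50608926 0.22674147 0.08534875] [ -7.45932612 -13.4563608    5.87154704]
```

View pics/d1.png

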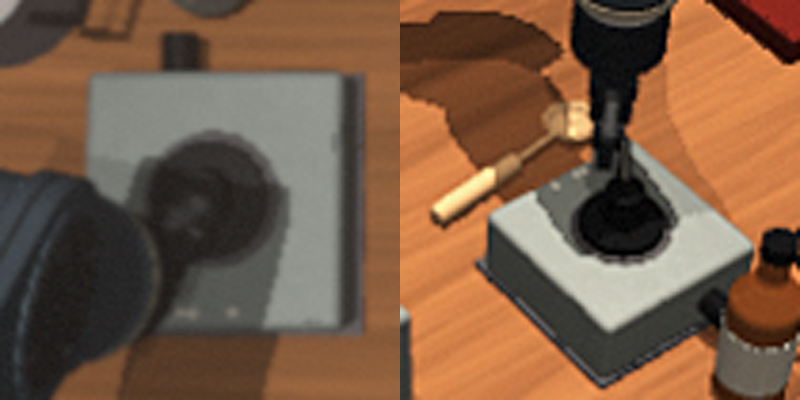

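The dial sits at its end with the one- and two-dot marks passed: they are uncovered at (232,312) and (185,312) on the left, and the three-dot mark is under the arm. The scene-view wing tip gives a turn of about 1.27 rad, held with a steady 15 N. I'm handing it in.

Run:
```python
from h import *
bot.sign_off(); s=bot.state(); print(s["time_s"],s["contact_force"])
```

```text
the job is handed in; nothing more can be done
the job is handed in; nothing more can be done
```

I pushed the keeper bar shut by its knob. I then turned the dial's wing clockwise past all three clicks to its end stop and handed the job in with the closed fingers still pressing on it. No verdict was reported.

**Keeper:**
- The force rose to about 12 N at the catch, well above the 3 N detent. I did not feel the detent as a separate step on the way.
- After I backed off, pictures showed the bar staying square across the spit. The knob was within a few mm of where the stand's geometry puts it when shut.
- The overhead picture is coarse (about 2.6 mm per pixel), so the shut angle rests mainly on the force and the knob's position.

**Dial:**
- Force peaks of 7, 9 and 11 N marked the three clicks.
- The arm's position read the clicks 0.18–0.2 rad low. Corrected for that, the final angle is at the 1.3 rad stop. The scene camera's wing tip gave about 1.27 rad; the limit is 1.1.
- The push held steady at about 15 N for over a second, and the run took about 28 s in all.

**Surroundings:**
- The detected spit, spoon and bottle positions stayed within the detectors' scatter of about 10 mm.
- I did not re-measure the dishes, jar or pot. The arm felt no unexpected contact.

**Disagreements:**
- The top camera could not find the wing tip or spoon at the end, because the arm hid them.
- A few detector reports were plainly wrong, such as the knob reported on the spoon, the dial and the hinge. I ignored those.

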